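# Close the stock jar with its double lid and lift the outer lid alone

### The arm

A 6-joint arm with a two-finger parallel gripper is mounted at the origin on the work surface. World frame = base frame: x ahead of the robot, y to its left, z up, the work surface at z = 0. Lengths are in mm, angles in degrees, forces in N, time in s.
With the tool pointing down it reaches from about 300 to 850 mm from the base axis. Payload 4.2 kg.
Tool frame: the origin (TCP) lies between the finger pads; the fingertips stand 14 mm ahead of it and the grasp point (between the pads) lies 5 mm behind it (env.finger_overhang is the distance from the TCP to the fingertips, in mm); z points along the fingers, y is the line along which they close (so a half turn about z gives the same grasp; the last joint's range is limited). The gripper opens to 91 mm and grips with 3 to 60 N. Pads are 32 mm wide; open, the fingers measure 118 mm over their backs; the gripper's body (76 mm by 178 mm) begins 60 mm behind the grasp point.
Start: joints at [-75.459, 18.312, 89.639, -0, 72.044, -1.146], TCP at [155.478, -553.596, 227.976] pointing down, gripper open.
Joint ranges: [-177.97, 177.97], [-48.28, 115.42], [12.27, 149.76], [-77.06, 257.06], [2.81, 150.46], [-146.56, 146.56]. Speed limits (degrees/s): [147.25, 147.25, 180, 180, 180, 180].

### API

Orientations are given as [roll, pitch, yaw] about the fixed x, y, z axes, in that order (R = Rz(yaw) Ry(pitch) Rx(roll)).
In Python, from workcell import status, cams, env, finder gives the robot as it stands.
- The arm moves only by the tool apply_moves, never from a script. Its argument "increments" is a list of rows, each a list of 7 numbers: the opening, from -1 (shut) to 1 (fully open), then the shift along the world's x, y, z in m, then the turn, a rotation vector about the world's x, y, z in degrees. In form: [[gripper, x, y, z, ax, ay, az], ...]. A call has 1 to 5 rows; each row shifts and turns the commanded pose from where the row before left it; what a row does not reach is not made up. A row lasts 1/12 s, in which the tool goes at most 41.7 mm and 7.16 degrees, less where a joint would pass 70% of its speed; a pose out of reach is approached as far as the arm can. A call with a gripper value outside its range is refused whole. The fingers move at their own pace and stop on an object; "newtons" is the grip in N (left out, the last holds). Time passes only in rows, so rows that do not move let the fingers close. It gives the time, the measured TCP pose, the force, the opening and the grip force at its end, in the units of the state.
- status.state(): the state, without advancing time (a new reading comes with each control period).
- cams.grab_frame(name): name is "scene" or "top" or "wrist"; returns a dict with "color" (400x640x3 uint8, red, green, blue), "intrinsics" (3x3 intrinsics, pixels), "k1" (the pictures are not rectified: a ray, as slopes to the right and down, at radius r is drawn at 1 + k1 r^2 times it, then the intrinsics apply), "R" (3x3) and "t" (3): a world point X has camera coordinates R X + t. Camera axes: x right, y down, z forward; pixel columns grow to the right and rows downward; lengths in mm; the calibration is good to about 2 mm. A picture is of the moment at which its call begins. There is no depth.
- env.job_done(): hands the job in; it is judged then, once.
Trained networks look in the newest picture that a camera, given by its name, has taken for a name from the list of things; names that differ only in an ending like _2 or _b are one class to them, and where a whole thing is asked for, a point or a joint stands for the part that bears it (a point fixed in the world has none). Each returns a list of dicts, best first, with "score" (0 to 1); they miss things now and then, are a little off and sometimes report something else, mostly with a low value. They report only what shows in the picture. A call takes as long as a camera call.
- finder.boxes_of(query, camera): "rect" ([left, top, width, height] in pixels, round what is visible of it).
- finder.trace(query, camera): "pixels" (400x640 bool, what is visible of it) and "rect" ([left, top, width, height] in pixels, round what is visible of it).
The state is a dict: "time_s": time; "qpos": joint angles; "qvel": joint speeds; "effort": joint torques, N m; "ee_pos": TCP position; "ee_rot": TCP orientation; "force": force on the tool from outside, world axes, zero at the start; "torque": the same for the moment, N m; "gripper_width": finger opening in mm; "gripper_force": force on a finger pad.
Only numpy, scipy, OpenCV 4.12 (cv2) and the standard library are available. Lean on these libraries where they do the work, as an engineer would, in place of code of your own. Each camera call takes 0.05 s, during which the arm holds its last target. There are 200 camera calls.

### The job

The pill forceps were left lying across the open mouth of the white stock jar: take them away and lay them gently, flat, inside the shallow tray. Then carry the nested double lid to the jar, both parts together, and lower it until the inner lid is fully home on the jar's neck; after that take the steel outer lid by its knob, lift it off alone and finish holding it, level, still and at least 10 cm above the inner lid, which must stay seated, so that the inner seal can be checked. Never part the two lids before the inner one is home, drop nothing, and leave the jar and everything else standing where it is.

Things in the scene. Friction and masses are not known exactly. Their poses are not given: they have to be found in the camera images.
- jar: white plastic wide-mouth jar, loose, standing upright, about 0.6 kg with its load: body 90 mm diameter and 75 mm high, on it an open neck 60 mm outside, 52 mm inside diameter and 25 mm high, so 100 mm high in all. The neck is hollow down to 75 mm above the bench (tablets there). Origin: centre of the underside, z up.
- jar_mouth (a point): centre of the jar's mouth, level with its rim, 100 mm above the jar's underside; z up along the jar's axis
- inner_lid: white plastic inner lid, round, 0.12 kg, loose, standing on its plug. From below: plug 14 mm high, 46 mm diameter (lowest 6 mm tapers to 36), then a flange of 62 mm diameter from 14 to 32 mm above the origin; its upper 12 mm is a rim 4.5 mm thick round a recess (53 mm diameter, floor 20 mm above the origin) in which the outer lid is nested. Origin: centre of the plug's underside, z up.
- inner_seat (a point): centre of the underside of the inner lid's flange, 14 mm above its origin; meets jar_mouth when the lid is fully home (plug in the neck with 3 mm to spare all round, flange resting on the rim). Nothing fastens the two lids together: they are carried by gripping the outside of this flange (62 mm) from above, fingers either side of the outer lid.
- outer_lid: steel outer lid, 0.1 kg: disc 48 mm diameter, 14 mm thick, lying loose in the inner lid's recess (2.5 mm to spare all round, its top 2 mm above the recess rim), with a black upright round knob 20 mm diameter, 24 mm high on its centre; 38 mm high in all. Origin: centre of the disc's underside, z up; nested, 20 mm above the inner lid's origin.
- forceps: steel pill forceps lying flat across the jar's mouth (resting on the rim), about 0.04 kg, rigid, 141 mm long along its x axis, 10 mm high; its middle is a grip block 34 mm long, 12 mm wide (y) and 10 mm high, at the centre of mass within a few mm. Origin: centre of the underside of the grip block, z up.
- forceps_tip (a point): pointed end of the forceps, 70 mm along +x from the origin, 5 mm above the underside
- forceps_tail (a point): joined end of the forceps, 70 mm along -x from the origin, 5 mm above the underside
- tray: shallow open grey plastic tray fixed to the bench, 220 mm long along its x axis, 120 mm wide (y), 18 mm high, walls and floor 4 mm thick. Origin: centre of its underside, z up.
- bottle_a: white capped bottle, 56 mm diameter, 95 mm high, loose; not to be moved. Origin: centre of the underside.
- bottle_b: another white capped bottle of the same size, loose; not to be moved. Origin: centre of the underside.
- bottle_c: white bottle without its cap, 56 mm diameter, 90 mm high, loose; not to be moved. Origin: centre of the underside.
- screw_cap: black screw cap lying on the bench, 42 mm diameter, 15 mm high, loose; not to be moved. Origin: centre of the underside.
- dosing_cup: green plastic dosing cup, 42 mm across the mouth, 40 mm high, loose; not to be moved. Origin: centre of the underside.

How it is judged (in metres and radians):
On the way, in this order (a step that is already met when the one before it is completed fails the run):
1. the forceps lie released inside the tray (x of forceps_tip in the frame of tray between -0.108 and 0.108 m and y of forceps_tip in the frame of tray between -0.058 and 0.058 m and z of each of forceps_tip, forceps_tail in the frame of tray below 0.016 m and x of forceps_tail in the frame of tray between -0.108 and 0.108 m and y of forceps_tail in the frame of tray between -0.058 and 0.058 m and contact force between forceps and the fingers below 0.05 N and linear speed of forceps below 0.03 m/s), for 0.2 s.
2. the double lid, still nested, is fully home on the jar and let go by the fingers (z of inner_seat in the frame of jar_mouth between -0.004 and 0.003 m and horizontal distance between inner_seat and jar_mouth below 0.006 m and angle between each of inner_lid, jar's own z axis and vertical below 0.08 rad and z of outer_lid in the frame of inner_lid below 0.023 m and horizontal distance between outer_lid and inner_lid below 0.006 m and contact force between inner_lid and the fingers below 0.05 N and linear speed of inner_lid below 0.03 m/s), for 0.2 s.
At the end, for the whole second after the job is handed in: Fingers hold the outer lid still, level to 0.2 rad, underside over 10 cm above the jar's rim, clear of the inner lid; inner lid untouched and home on the upright jar (3 mm in height, 6 mm off-centre, 0.08 rad); forceps released, flat and wholly inside the tray (all of step 1 and z of inner_seat in the frame of jar_mouth between -0.004 and 0.003 m and horizontal distance between inner_seat and jar_mouth below 0.006 m and angle between each of inner_lid, jar's own z axis and vertical below 0.08 rad and z of outer_lid in the frame of jar_mouth above 0.1 m and contact force between outer_lid and the fingers above 0.5 N and angle between outer_lid's own z axis and vertical below 0.2 rad and linear speed of outer_lid below 0.05 m/s and contact force between outer_lid and inner_lid below 0.05 N and contact force between inner_lid and the fingers below 0.05 N and linear speed of inner_lid below 0.03 m/s); the arm keeps its last pose, push and grip.
It fails at once if the two lids come apart (outer lid more than 15 mm out of its nest) while the inner lid is not home on the jar (distance between outer_lid and inner_lid above 0.035 m and not (z of inner_seat in the frame of jar_mouth between -0.004 and 0.003 m and horizontal distance between inner_seat and jar_mouth below 0.006 m and angle between each of inner_lid, jar's own z axis and vertical below 0.08 rad)).
It fails at once if the forceps or a lid is dropped (falls free faster than 0.8 m/s) ((linear speed of forceps above 0.8 m/s and contact force between forceps and the fingers below 0.05 N) or (linear speed of inner_lid above 0.8 m/s and contact force between inner_lid and the fingers below 0.05 N) or ((linear speed of outer_lid above 0.8 m/s and contact force between outer_lid and the fingers below 0.05 N) and contact force between outer_lid and inner_lid below 0.01 N)).
It fails at once if the jar is shifted by more than 4 cm or tipped (distance of jar from where it was at the start of the episode above 0.04 m or angle between jar's own z axis and vertical above 0.3 rad).
It fails at once if a bottle, the screw cap or the dosing cup is moved by more than 3 cm (distance of any of bottle_a, bottle_b, bottle_c, screw_cap, dosing_cup from where it was at the start of the episode above 0.03 m).
It also fails if it takes over 72 s, if anything falls off the work surface, if the arm or the gripper's body presses on something with over 40 N, if the wrist force passes 120 N, or if a joint passes its speed limit or range.

## Working session

There is one attempt and no reset: what is moved stays moved. The work goes in short steps, Python scripts to look and compute and a tool call to move; the robot and the scene stay as the last step left them, time stands still between calls to the robot, and variables do not carry over. Pictures are saved under pics/ and viewed, at most 10 in all, crops included, and the job is handed in when it is done.

Besides the shell and the picture viewer there is one more tool, called after ">>>" in YAML: its name, and indented under it one key for each argument. apply_moves: Moves the arm, as the interface text tells. Its arguments: {"type":"object","properties":{"increments":{"type":"array","items":{"type":"array","items":{"type":"number"}}},"newtons":{"type":"number"}},"required":["increments"]}

```bash
mkdir -p pics; cat > h.py <<'E'
import numpy as np, cv2
from workcell import status, cams, env, finder
def ray(f,u,v):
    K=np.array(f["intrinsics"]);d=np.array([f["k1"],0,0,0,0],float)
    # undistort: iterate r' = r(1+k1 r^2)
    p=np.array([(u-K[0,2])/K[0,0],(v-K[1,2])/K[1,1]]);q=p.copy()
    for _ in range(20): q=p/(1+f["k1"]*(q@q))
    R=np.array(f["R"]);t=np.array(f["t"]);
    return -R.T@t, R.T@np.array([q[0],q[1],1])
def atz(f,u,v,z):
    c,d=ray(f,u,v); return c+d*(z-c[2])/d[2]
def proj(f,X):
    c=np.array(f["R"])@np.array(X,float)+np.array(f["t"]);q=c[:2]/c[2];q=q*(1+f["k1"]*(q@q))
    K=np.array(f["intrinsics"]);return np.array([K[0,0]*q[0]+K[0,2],K[1,1]*q[1]+K[1,2]])
def save(f,n,img=None): cv2.imwrite("pics/"+n,cv2.cvtColor(f["color"] if img is None else img,cv2.COLOR_RGB2BGR))
E
python3 - <<'E'
from h import *
print(status.state())
for c in ["top","scene"]:
    f=cams.grab_frame(c); save(f,c+"0.png"); print(c,-np.array(f["R"]).T@f["t"],f["k1"],np.array(f["intrinsics"])[0],np.array(f["R"]).round(2).tolist())
    for q in ["jar","inner_lid","outer_lid","forceps","tray","bottle_a","bottle_c","screw_cap","dosing_cup"]:
        print(q,[(np.round(b["rect"]).tolist(),round(b["score"],2)) for b in finder.boxes_of(q,c)[:4]])
E
```

```text
{'time_s': 0.0, 'qpos': array([-7.54592192e+01,  1.83520471e+01,  8.97058828e+01, -3.21088006e-04,
        7.20421315e+01, -1.14738236e+00]), 'qvel': array([ 0.07582971,  0.05775451,  0.08408282,  0.06847002, -0.14903733,
        0.05335295]), 'effort': array([ 1.86351470e-03, -4.12453294e+01, -2.31973815e+01,  7.27668498e-02,
        4.57814592e-02, -1.57572508e-04]), 'ee_pos': array([ 155.34853771, -553.13199145,  227.11971888]), 'ee_rot': array([-1.79899953e+02, -1.69844350e-03,  1.56882610e+01]), 'force': array([-0.0936317 ,  0.86658817,  0.35885867]), 'torque': array([-0.00419507,  0.02650509, -0.00889513]), 'gripper_force': 0.0, 'gripper_width': 91.30759654602633}
top [ 476.51602036  -36.68222438 1078.68128773] -0.04783444388311213 [439.3823729    0.         319.94651337] [[-0.03, -1.0, -0.04], [-1.0, 0.03, -0.09], [0.09, 0.03, -1.0]]
jar [([400.0, 197.0, 46.0, 41.0], 0.59), ([306.0, 138.0, 19.0, 17.0], 0.46), ([297.0, 182.0, 53.0, 93.0], 0.33)]
inner_lid [([204.0, 226.0, 30.0, 27.0], 0.74)]
outer_lid [([212.0, 231.0, 18.0, 20.0], 0.84)]
forceps [([398.0, 211.0, 62.0, 10.0], 0.
[... 692 characters left out ...]
75]]
jar [([210.0, 216.0, 42.0, 53.0], 0.82), ([433.0, 187.0, 25.0, 34.0], 0.38)]
inner_lid [([371.0, 157.0, 27.0, 17.0], 0.52)]
outer_lid [([376.0, 154.0, 17.0, 13.0], 0.47), ([401.0, 224.0, 26.0, 34.0], 0.24)]
forceps [([200.0, 211.0, 52.0, 31.0], 0.83)]
tray [([278.0, 175.0, 74.0, 73.0], 0.97)]
bottle_a [([310.0, 276.0, 26.0, 37.0], 0.82), ([431.0, 189.0, 26.0, 31.0], 0.77), ([284.0, 169.0, 18.0, 12.0], 0.72), ([212.0, 214.0, 43.0, 56.0], 0.66)]
bottle_c [([310.0, 276.0, 26.0, 37.0], 0.82), ([431.0, 189.0, 26.0, 31.0], 0.77), ([284.0, 169.0, 18.0, 12.0], 0.72), ([212.0, 214.0, 43.0, 56.0], 0.66)]
screw_cap [([286.0, 166.0, 12.0, 15.0], 0.6)]
dosing_cup [([349.0, 244.0, 19.0, 23.0], 0.72)]
```

View pics/top0.png

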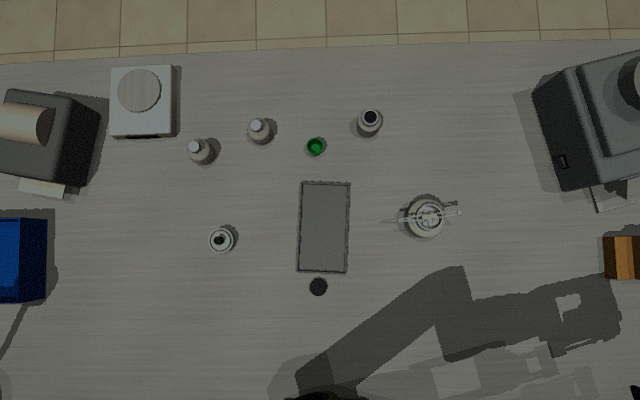

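View pics/scene0.png

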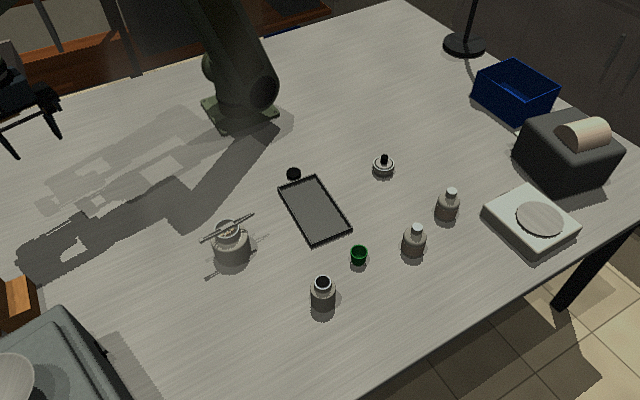

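Top view: jar near (426,217) with the forceps across it (about 398–462, row 215), the nested lid at (221,240), and the tray at 298–350 × 182–273. The scene view agrees.

```bash
python3 - <<'E'
from h import *
F={c:cams.grab_frame(c) for c in ["top","scene"]}
def tri(a,b):
    A=np.zeros((3,3));y=np.zeros(3)
    for c,(u,v) in (("top",a),("scene",b)):
        o,d=ray(F[c],u,v);d/=np.linalg.norm(d);M=np.eye(3)-np.outer(d,d);A+=M;y+=M@o
    return np.linalg.solve(A,y).round(1)
M={}
for c in F:
  for q in ["forceps","tray","outer_lid","inner_lid","jar"]:
    r=finder.trace(q,c)
    if r:
        m=r[0]["pixels"];M[c,q]=m;v,u=np.nonzero(m);print(c,q,r[0]["rect"],round(r[0]["score"],2),u.mean().round(1),v.mean().round(1),m.sum())
        if q=="forceps":
            for z in (105,):
                P=np.array([atz(F[c],a,b,z)[:2] for a,b in zip(u,v)]);m0=P.mean(0);U,S,V=np.linalg.svd(P-m0,full_matrices=False);s=(P-m0)@V[0]
                print(" axis",V[0],np.degrees(np.arctan2(V[0,1],V[0,0])),"ends",m0+V[0]*s.min(),m0+V[0]*s.max())
        if q=="tray":
            r=cv2.minAreaRect(np.array([atz(F[c],a,b,18 )[:2] for a,b in zip(u,v)],np.float32));print(" rect",r)
        if q in("inner_lid","outer_lid"):
            z=32 if q[0]=="i" else 36
            r=cv2.minEnclosingCircle(np.array([atz(F[c],a,b,z)[:2] for a,b in zip(u,v)],np.float32));print(" circ",r)
f=F["top"]
print("jar",atz(f,426,217,75))
print("bott",[atz(f,*p,95).round() for p in((195,146),(255,125),(370,117))],atz(f,316,146,40).round(),atz(f,318,287,15).round())
im=np.hstack([cv2.resize(F["top"]["color"][180:260,380:480],(400,320),interpolation=2),cv2.resize(F["scene"]["color"][195:275,185:285],(400,320),interpolation=2)])
save(None,"c1.png",im)
E
```

```text
top forceps [397.4, 209.2, 65.8, 11.0] 0.65 433.6 215.0 133
 axis [ 0.09822455 -0.99516428] -84.36305881530356 ends [ 521.6792307  -174.34547187] [ 535.47783835 -314.14638458]
top tray [300.1, 184.3, 49.8, 90.6] 0.93 322.3 227.4 4345
 rect ((512.0648803710938, -5.282470703125), (119.97986602783203, 217.8341064453125), 86.47285461425781)
top outer_lid [212.0, 230.6, 20.1, 17.5] 0.64 220.9 239.8 329
 circ ((487.1065673828125, 237.93984985351562), 25.902929306030273)
top inner_lid [208.6, 229.4, 23.9, 19.4] 0.74 220.6 239.8 313
 circ ((487.5339050292969, 239.80813598632812), 24.0399227142334)
top jar [402.6, 196.8, 43.7, 43.0] 0.86 424.1 218.4 1268
scene tray [277.9, 174.6, 75.7, 72.9] 0.56 314.4 210.2 3117
 rect ((520.5685424804688, -9.315208435058594), (126.27596282958984, 232.28033447265625), 86.55889892578125)
scene outer_lid [376.9, 153.9, 14.9, 15.6] 0.72 383.2 162.7 186
 circ ((489.2755126953125, 240.09356689453125), 29.58702850341797)
scene inner_lid [372.3, 166.4, 24.6, 7.4] 0.54 383.8 170.9 87
 circ ((506.2959289550781, 226.35340881347656), 25.99319839477539)
scene jar [212.6, 215.9, 37.1, 53.7] 0.86 231.3 244.7 1296
jar [ 526.98815415 -242.81078674   75.        ]
bott [array([704., 283.,  95.]), array([749., 142.,  95.]), array([ 758., -122.,   95.])] [707.   5.  40.] [369.   9.  15.]
```

View pics/c1.png

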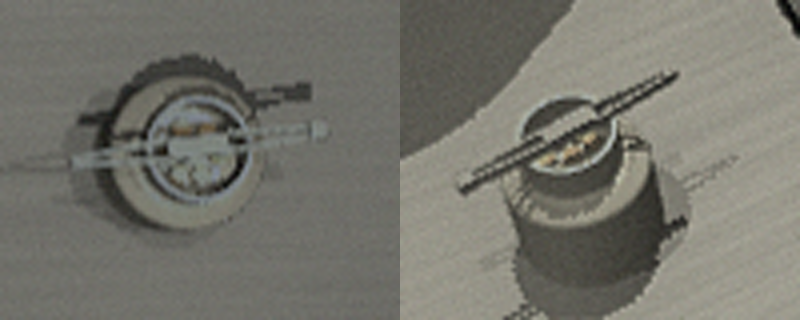

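The forceps' block is at about (529,-244) with its axis at -84.4°, matching the 140 mm length. I'm moving above it with the tool turned across it (+80°).

>>> apply_moves:
  increments:
    - [1,0.031,0.0257,0,0,0,6.67]
    - [1,0.031,0.0257,0,0,0,6.67]
    - [1,0.031,0.0257,0,0,0,6.67]
    - [1,0.031,0.0257,0,0,0,6.67]
    - [1,0.031,0.0257,0,0,0,6.67]

```text
time_s: 2.02
ee_pos: [311.5, -423.8, 228.1]
ee_rot: [180.0, 0.0, 49.3]
force: [0.4, -1.6, -0.3]
gripper_width: 91.3
gripper_force: 0.0
```

>>> apply_moves:
  increments:
    - [1,0.031,0.0257,0,0,0,6.67]
    - [1,0.031,0.0257,0,0,0,6.67]
    - [1,0.031,0.0257,0,0,0,6.67]
    - [1,0.031,0.0257,0,0,0,6.67]
    - [1,0.031,0.0257,0,0,0,6.67]

```text
time_s: 2.43
ee_pos: [466.8, -295.0, 228.2]
ee_rot: [180.0, 0.0, 82.7]
force: [0.3, -0.7, 0.1]
gripper_width: 90.9
gripper_force: 0.0
```

>>> apply_moves:
  increments:
    - [1,0.031,0.0257,0,0,0,6.67]
    - [1,0.031,0.0257,0,0,0,6.67]
    - [1,0,0,0,0,0,0]
    - [1,0,0,0,0,0,0]

```text
time_s: 2.77
ee_pos: [528.6, -243.8, 227.5]
ee_rot: [-180.0, -0.0, 95.9]
force: [-0.3, 0.7, 0.5]
gripper_width: 91.1
gripper_force: 0.0
```

```bash
python3 - <<'E'
from h import *
s=status.state();print(s["ee_pos"],s["ee_rot"],s["qpos"])
f=cams.grab_frame("wrist");save(f,"w1.png");print(-np.array(f["R"]).T@f["t"],np.array(f["intrinsics"])[0],f["k1"])
for q in ["forceps","jar"]:
  for r in finder.trace(q,"wrist")[:2]:
    v,u=np.nonzero(r["pixels"]);z=110 if q=="forceps" else 75
    P=np.array([atz(f,a,b,z)[:2] for a,b in zip(u,v)]);m0=P.mean(0);U,S,V=np.linalg.svd(P-m0,full_matrices=False);s=(P-m0)@V[0]
    print(q,r["rect"],r["score"],m0,np.degrees(np.arctan2(V[0,1],V[0,0])),m0+V[0]*s.min(),m0+V[0]*s.max())
E
```

```text
[ 528.64779515 -243.77026203  227.5441362 ] [-1.79969487e+02 -3.43738162e-03  9.58960735e+01] [-2.58800489e+01  1.89878797e+01  8.86979576e+01 -1.37962393e-02
  7.23419131e+01 -3.17719352e+01]
[ 520.82848283 -171.93484765  384.12621858] [357.98133923   0.         323.39331636] 0.022713469330910976
forceps [313.4, 113.4, 16.2, 164.3] 0.86 [ 525.16090629 -238.58128434] -84.41971963232959 [ 518.81081387 -173.58770961] [ 531.52984116 -303.76771258]
forceps [272.2, 140.0, 101.0, 97.6] 0.48 [ 523.72336366 -232.43746189] 19.37420843206146 [ 487.22677322 -245.27147691] [ 559.1606454  -219.97595246]
jar [271.6, 141.0, 94.6, 102.4] 0.89 [ 524.05390209 -240.50189585] 12.873988036622865 [ 482.0397839  -250.10434083] [ 565.80931672 -230.95857829]
jar [312.6, 115.4, 16.3, 159.4] 0.41 [ 525.61620775 -244.43981951] -84.14932452528556 [ 518.38067259 -173.82853544] [ 533.41288431 -320.52725898]
```

View pics/w1.png

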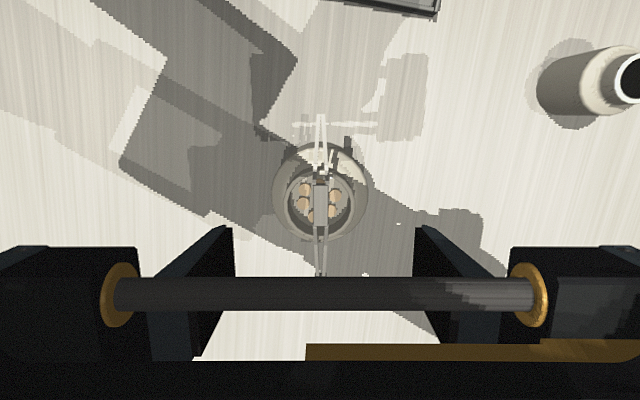

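Wrist view: the forceps run vertically along column 320, with the block at rows 165–205 (centre about (320,185)), over the jar's mouth. The fingertips must stay above the rim when closing, so TCP z is about 116.

```bash
python3 - <<'E'
from h import *
f=cams.grab_frame("wrist")
for p in [(320,185),(320,166),(320,206),(320,210)]: print(atz(f,*p,110).round(1))
g=cams.grab_frame("top")
print(proj(g,[527,-244,110]),atz(g,430,216.2,110))
save(None,"c2.png",cv2.resize(f["color"][105:285,260:380],(533,800)[::1] if 0 else (400,600),interpolation=2))
E
```

```text
[ 521.5 -229.1  110. ]
[ 520.  -214.3  110. ]
[ 523.1 -246.   110. ]
[ 523.4 -249.3  110. ]
[429.78435229 216.08744011] [ 526.73962569 -244.46040304  110.        ]
```

View pics/c2.png

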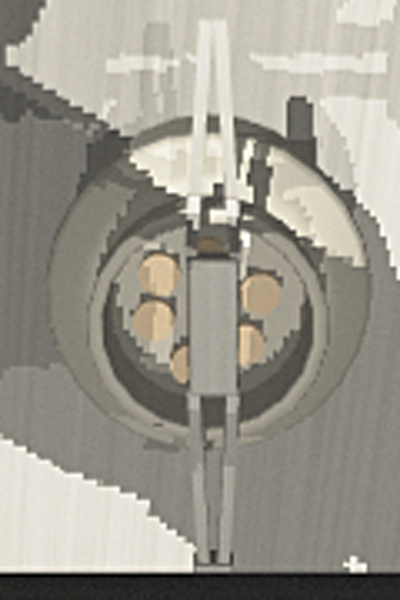

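>>> apply_moves:
  increments:
    - [-0.1,-0.002,0,-0.03,0,0,0]
    - [-0.1,0,0,-0.03,0,0,0]
    - [-0.1,0,0,-0.03,0,0,0]
    - [-0.1,0,0,-0.0115,0,0,0]
    - [-0.1,0,0,0,0,0,0]

```text
time_s: 3.43
ee_pos: [522.5, -245.2, 123.3]
ee_rot: [-179.7, -0.2, 95.6]
force: [-0.1, 0.5, -0.7]
gripper_width: 60.7
gripper_force: 0.0
```

>>> apply_moves:
  increments:
    - [-0.1,0,0,-0.01,0,0,0]
    - [-0.5,0,0,0,0,0,0]
    - [-0.65,0,0,0,0,0,0]

```text
time_s: 3.68
ee_pos: [525.7, -245.8, 117.2]
ee_rot: [179.9, 0.0, 95.7]
force: [0.2, 0.6, 0.3]
gripper_width: 40.9
gripper_force: 0.0
```

```bash
python3 - <<'E'
from h import *
s=status.state();print(s["ee_pos"],s["ee_rot"],s["gripper_width"],s["force"])
f=cams.grab_frame("wrist")
save(None,"c3.png",cv2.resize(f["color"][100:400,200:440],(600,600)[::1] if 0 else (480,600),interpolation=2))
E
```

```text
[ 525.7060974  -245.76875895  117.21777176] [1.79928965e+02 4.26359106e-02 9.56856423e+01] 40.94248554730198 [0.24756148 0.63395223 0.34547681]
```

View pics/c3.png

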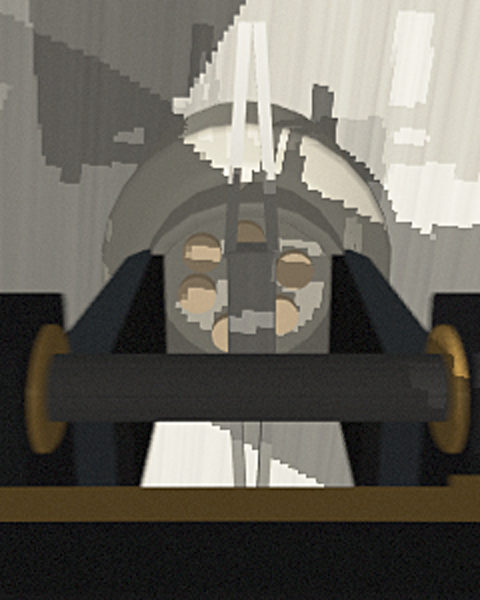

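The block is centred between the fingers (crop column 250 between 165 and 332). Closing on it.

>>> apply_moves:
  increments:
    - [-0.85,0,0,-0.001,0,0,0]
    - [-1,0,0,0,0,0,0]
    - [-1,0,0,0,0,0,0]
    - [-1,0,0,0,0,0,0]
    - [-1,0,0,0,0,0,0]
  newtons: 15

```text
time_s: 4.15
ee_pos: [525.7, -245.2, 115.9]
ee_rot: [180.0, 0.0, 95.7]
force: [-0.3, -0.0, 1.1]
gripper_width: 12.4
gripper_force: 15.0
```

>>> apply_moves:
  increments:
    - [-1,0,0,0,0,0,0]
    - [-1,0,0,0,0,0,0]
    - [-1,0,0,0,0,0,0]

```text
time_s: 4.4
ee_pos: [525.7, -245.2, 115.8]
ee_rot: [180.0, 0.0, 95.7]
force: [0.3, -0.1, 3.1]
gripper_width: 11.9
gripper_force: 15.0
```

>>> apply_moves:
  increments:
    - [-1,0,0,0.008,0,0,0]
    - [-1,0,0,0.02,0,0,0]
    - [-1,0,0,0.03,0,0,0]
    - [-1,-0.0005,0.01,0.01,0,0,6.5]
    - [-1,-0.001,0.02,0,0,0,6.5]

```text
time_s: 4.82
ee_pos: [525.9, -217.2, 187.0]
ee_rot: [179.7, 0.3, 108.9]
force: [0.7, -0.8, -1.0]
gripper_width: 11.9
gripper_force: 15.0
```

>>> apply_moves:
  increments:
    - [-1,-0.0015,0.025,0,0,0,6.8]
    - [-1,-0.0015,0.025,0,0,0,6.8]
    - [-1,-0.0015,0.025,0,0,0,6.8]
    - [-1,-0.0015,0.025,0,0,0,6.8]
    - [-1,-0.0015,0.025,0,0,0,6.8]

```text
time_s: 5.23
ee_pos: [516.0, -89.0, 183.7]
ee_rot: [-180.0, -0.0, 143.0]
force: [-0.4, -1.5, -1.0]
gripper_width: 12.0
gripper_force: 15.0
```

>>> apply_moves:
  increments:
    - [-1,-0.0015,0.025,0,0,0,6.8]
    - [-1,-0.0015,0.025,0,0,0,6.8]
    - [-1,-0.0015,0.025,0,0,0,6.8]
    - [-1,-0.0015,0.02,0,0,0,6.8]
    - [-1,-0.0005,0.01,0,0,0,6.8]

```text
time_s: 5.65
ee_pos: [509.4, 17.0, 183.7]
ee_rot: [180.0, -0.0, 177.2]
force: [-0.0, -0.6, 0.1]
gripper_width: 12.0
gripper_force: 15.0
```

>>> apply_moves:
  increments:
    - [-1,0,0.005,0,0,0,0]
    - [-1,0,0,0,0,0,0]
    - [-1,0,0,0,0,0,0]

```text
time_s: 5.9
ee_pos: [510.0, 19.5, 183.5]
ee_rot: [-180.0, -0.0, 176.6]
force: [0.2, -0.4, -0.1]
gripper_width: 11.8
gripper_force: 15.0
```

```bash
python3 - <<'E'
from h import *
s=status.state();print(s["ee_pos"],s["ee_rot"],s["qpos"],s["gripper_width"],s["force"])
f=cams.grab_frame("top");w=cams.grab_frame("wrist")
sc=cams.grab_frame("scene")
for c,F in (("top",f),("wrist",w),("scene",sc)):
  for q in("forceps","tray"):
    for r in finder.trace(q,c)[:1]:
      v,u=np.nonzero(r["pixels"]);P=np.array([atz(F,a,b,155 if q=="forceps" else 18)[:2] for a,b in zip(u,v)],np.float32)
      print(c,q,r["rect"],r["score"],cv2.minAreaRect(P))
a=cv2.resize(sc["color"][120:270,230:390],(400,375),interpolation=2);b=cv2.resize(w["color"],(400,250));b=np.vstack([b,np.zeros((125,400,3),np.uint8)])
save(None,"c4.png",np.hstack([a,b]))
E
```

```text
[510.00298244  19.49192986 183.54176568] [-1.79980537e+02 -1.64186443e-03  1.76599840e+02] [ 9.09770630e-01  1.44842270e+01  1.01931903e+02 -2.15325177e-02
  6.35869714e+01 -8.56804909e+01] 11.808428993790335 [ 0.24556358 -0.41237275 -0.08578201]
top forceps [305.0, 243.5, 4.2, 16.9] 0.56 ((454.3953857421875, 24.666301727294922), (8.398240089416504, 29.1507625579834), 88.68254852294922)
top tray [296.2, 181.7, 55.6, 93.5] 0.88 ((512.1293334960938, -5.273078918457031), (120.97212219238281, 217.8521270751953), 85.63080596923828)
wrist forceps [309.1, 110.1, 29.7, 232.1] 0.66 ((503.2412414550781, 19.99420928955078), (15.752418518066406, 132.19601440429688), 85.9827651977539)
wrist tray [223.4, 63.8, 142.0, 179.4] 0.89 ((480.1231384277344, -2.9853591918945312), (120.29161834716797, 158.8140106201172), 86.24827575683594)
scene forceps [402.4, 221.6, 26.0, 33.9] 0.65 ((805.6529541015625, 76.62715148925781), (48.572410583496094, 94.58582305908203), 36.332313537597656)
scene tray [279.3, 174.8, 73.9, 74.5] 0.95 ((520.0440063476562, -8.698234558105469), (123.7254638671875, 227.85073852539062), 86.47965240478516)
```

View pics/c4.png

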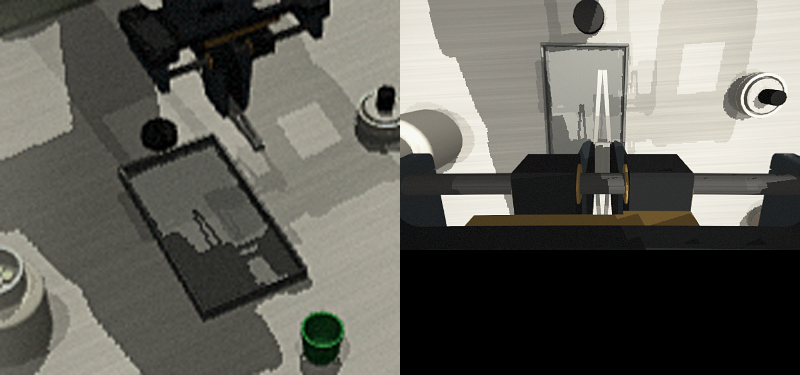

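The wrist half shows the forceps held straight, the tray to their left (rows 45–150). Shift -25 mm in y, then lower in steps.

>>> apply_moves:
  increments:
    - [-1,0.002,-0.015,-0.02,0,0,0]
    - [-1,0,-0.0095,-0.035,0,0,0]
    - [-1,0,0,-0.035,0,0,0]
    - [-1,0,0,-0.03,0,0,0]
    - [-1,0,0,-0.02,0,0,0]

```text
time_s: 6.77
ee_pos: [510.4, -5.0, 40.9]
ee_rot: [-180.0, -0.2, 176.7]
force: [0.3, -0.3, -0.4]
gripper_width: 11.9
gripper_force: 15.0
```

>>> apply_moves:
  increments:
    - [-1,0,0,-0.01,0,0,0]
    - [-1,0,0,-0.007,0,0,0]
    - [-1,0,0,0,0,0,0]
    - [-1,0,0,0,0,0,0]

```text
time_s: 7.1
ee_pos: [512.8, -4.7, 27.2]
ee_rot: [180.0, 0.1, 176.7]
force: [0.6, -0.2, 0.5]
gripper_width: 12.2
gripper_force: 15.0
```

>>> apply_moves:
  increments:
    - [-1,0,0,-0.004,0,0,0]
    - [-1,0,0,-0.001,0,0,0]
    - [-1,0,0,-0.001,0,0,0]
    - [-1,0,0,0,0,0,0]

```text
time_s: 7.43
ee_pos: [512.5, -4.7, 21.2]
ee_rot: [180.0, 0.1, 176.7]
force: [0.1, -1.4, 1.8]
gripper_width: 11.9
gripper_force: 15.0
```

>>> apply_moves:
  increments:
    - [-1,0,0,-0.001,0,0,0]
    - [-1,0,0,0,0,0,0]
    - [-1,0,0,0,0,0,0]

```text
time_s: 7.68
ee_pos: [512.6, -4.7, 20.9]
ee_rot: [180.0, 0.1, 176.7]
force: [-2.4, 0.1, 9.5]
gripper_width: 11.8
gripper_force: 15.0
```

Contact felt at z≈21. I'll ease off slightly and open partway inside the tray.

>>> apply_moves:
  increments:
    - [-1,0,0,0.0005,0,0,0]
    - [-0.65,0,0,0,0,0,0]
    - [-0.4,0,0,0,0,0,0]
    - [-0.4,0,0,0,0,0,0]
    - [-0.4,0,0,0.005,0,0,0]

```text
time_s: 8.1
ee_pos: [511.1, -4.7, 24.2]
ee_rot: [180.0, -0.1, 176.7]
force: [-0.2, 0.4, 0.2]
gripper_width: 27.4
gripper_force: 0.0
```

>>> apply_moves:
  increments:
    - [-0.4,0,0,0.02,0,0,0]
    - [-0.4,0,0,0.04,0,0,0]
    - [-0.2,0,0,0.04,0,0,0]
    - [0.2,0,0,0.04,0,0,0]
    - [1,0,0,0,0,0,0]

```text
time_s: 8.52
ee_pos: [516.7, -4.8, 172.9]
ee_rot: [180.0, 0.9, 176.7]
force: [1.3, 0.4, 0.7]
gripper_width: 44.9
gripper_force: 0.0
```

```bash
python3 - <<'E'
from h import *
s=status.state();print(s["ee_pos"],s["gripper_width"])
f=cams.grab_frame("wrist");T=cams.grab_frame("top");S=cams.grab_frame("scene")
for c,F,q,z in(("wrist",f,"forceps",9),("scene",S,"forceps",9),("top",T,"forceps",9),("top",T,"inner_lid",32),("top",T,"outer_lid",34),("wrist",f,"outer_lid",60),("wrist",f,"inner_lid",32)):
  for r in finder.trace(q,c)[:1]:
    v,u=np.nonzero(r["pixels"]);P=np.array([atz(F,a,b,z)[:2] for a,b in zip(u,v)],np.float32)
    print(c,q,r["rect"],r["score"],cv2.minAreaRect(P))
b=cv2.resize(S["color"][120:270,230:410],(400,333),interpolation=2)
a=cv2.resize(f["color"],(400,250));a=np.vstack([a,np.zeros((83,400,3),np.uint8)])
save(None,"c5.png",np.hstack([b,a]))
E
```

```text
[516.6608749  -4.8308878 172.91986  ] 44.89554172296888
wrist forceps [312.6, 103.2, 17.8, 153.4] 0.74 ((511.6713562011719, -3.9372167587280273), (13.497482299804688, 142.77545166015625), 86.37932586669922)
scene forceps [302.6, 190.8, 24.6, 36.0] 0.44 ((515.0907592773438, -4.655766487121582), (15.072501182556152, 142.23350524902344), 87.21688079833984)
top inner_lid [203.6, 224.9, 32.5, 28.0] 0.55 ((488.38958740234375, 239.01824951171875), (60.43065643310547, 62.64679718017578), 44.45517349243164)
top outer_lid [211.0, 232.0, 20.6, 17.6] 0.89 ((488.3788757324219, 238.5048828125), (48.75244903564453, 45.413368225097656), 88.73497772216797)
wrist outer_lid [589.1, 111.8, 50.7, 62.3] 0.91 ((481.6203308105469, 210.76205444335938), (45.30717086791992, 34.70640182495117), 10.23290729522705)
wrist inner_lid [567.5, 102.5, 71.6, 77.5] 0.86 ((486.04437255859375, 225.22500610351562), (64.41380310058594, 53.27583312988281), 10.253338813781738)
```

View pics/c5.png

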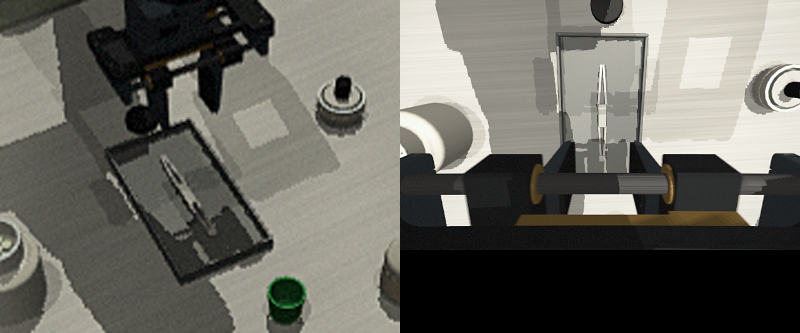

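The forceps lie flat in the tray (measured centre (512,-4), length 142). Now above the nested lid at about (488,239).

>>> apply_moves:
  increments:
    - [1,-0.002,0.03,0,0,0,0]
    - [1,-0.004,0.038,0,0,0,0]
    - [1,-0.004,0.038,0,0,0,0]
    - [1,-0.004,0.038,0,0,0,0]
    - [1,-0.004,0.038,0,0,0,0]

```text
time_s: 9.43
ee_pos: [493.5, 178.8, 164.6]
ee_rot: [-180.0, -0.0, 176.7]
force: [0.8, -0.4, 0.3]
gripper_width: 91.3
gripper_force: 0.0
```

>>> apply_moves:
  increments:
    - [1,-0.004,0.035,0,0,0,0]
    - [1,-0.002,0.027,0,0,0,0]
    - [1,0,0,0,0,0,0]
    - [1,0,0,0,0,0,0]
    - [1,0,0,0,0,0,0]

```text
time_s: 9.85
ee_pos: [487.7, 238.7, 164.5]
ee_rot: [-179.9, -0.1, 176.7]
force: [0.3, -0.3, -0.1]
gripper_width: 91.6
gripper_force: 0.0
```

```bash
cat >> h.py <<'E'
def seg(c,F,q,z,n=1):
  for r in finder.trace(q,c)[:n]:
    v,u=np.nonzero(r["pixels"]);P=np.array([atz(F,a,b,z)[:2] for a,b in zip(u,v)],np.float32)
    print(c,q,np.round(r["rect"]),round(r["score"],2),z,"min",P.min(0).round(1),"max",P.max(0).round(1),"mid",((P.min(0)+P.max(0))/2).round(1))
E
python3 - <<'E'
from h import *
s=status.state();print(s["ee_pos"],s["ee_rot"],s["gripper_width"],s["qpos"])
f=cams.grab_frame("wrist")
seg("wrist",f,"inner_lid",32);seg("wrist",f,"outer_lid",34);seg("wrist",f,"outer_lid",58)
b=cv2.resize(f["color"][60:360,160:480],(640,600),interpolation=2)
save(None,"c6.png",b)
E
```

```text
[487.72219193 238.69726467 164.47517601] [-1.79937517e+02 -5.48685072e-02  1.76746072e+02] 91.59543601265047 [ 2.48814772e+01  1.82942117e+01  9.93899033e+01 -3.29813220e-02
  6.23937384e+01 -6.18493212e+01]
wrist inner_lid [288. 161.  73.  70.] 0.79 32 min [453.3 210.4] max [515.  270.5] mid [484.2 240.4]
wrist outer_lid [296. 168.  56.  60.] 0.71 34 min [460.2 217.4] max [508.2 263.1] mid [484.2 240.2]
wrist outer_lid [296. 168.  56.  60.] 0.71 58 min [456.5 219.6] max [500.4 261.4] mid [478.5 240.5]
```

View pics/c6.png

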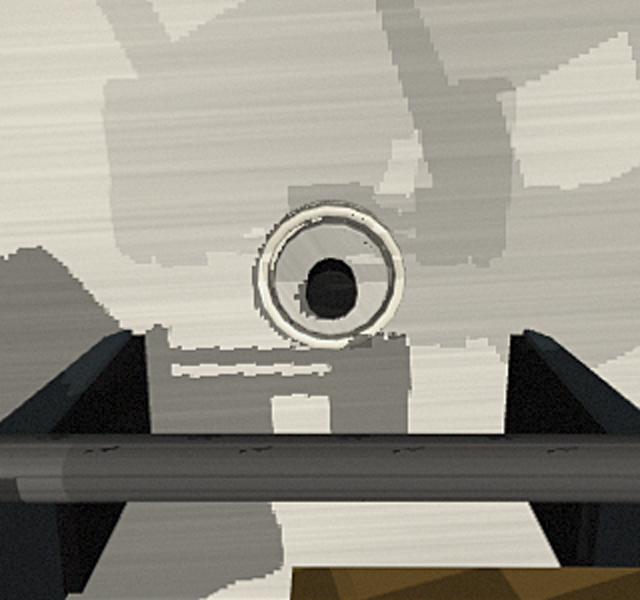

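The rim circle is centred at crop (331,276), i.e. image (325.5,198). Wrist gives (484,240), top gives (488,239). I'll check again nearer.

>>> apply_moves:
  increments:
    - [1,0,0,-0.03,0,0,0]
    - [1,0,0,-0.03,0,0,0]
    - [1,0,0,-0.01,0,0,0]
    - [1,0,0,0,0,0,0]
    - [1,0,0,0,0,0,0]

```text
time_s: 10.47
ee_pos: [488.4, 238.9, 95.3]
ee_rot: [180.0, -0.0, 176.7]
force: [0.1, -0.0, 0.1]
gripper_width: 91.3
gripper_force: 0.0
```

```bash
python3 - <<'E'
from h import *
s=status.state();print(s["ee_pos"],s["ee_rot"])
f=cams.grab_frame("wrist");T=cams.grab_frame("scene")
seg("wrist",f,"inner_lid",32);seg("wrist",f,"outer_lid",34);
# knob top dark blob
g=f["color"].max(2)
for cxy in ((484.2,240.4),(486,240),(488,239)):
    a=np.linspace(0,2*np.pi,180);im=cv2.Canny(cv2.GaussianBlur(cv2.cvtColor(f["color"],cv2.COLOR_RGB2GRAY),(3,3),0),40,100)>0
    dt=cv2.distanceTransform((~im).astype(np.uint8),2,3)
best=[]
for x in np.arange(480,493,.5):
  for y in np.arange(234,246,.5):
    e=[]
    for r,z,lim in((31,32,None),(26.5,32,None),(24,34,None)):
      for t in a[::3]:
        u,v=proj(f,[x+r*np.cos(t),y+r*np.sin(t),z]).round().astype(int)
        if 0<=v<285 and 0<=u<640: e.append(min(dt[v,u],5))
    best.append((np.mean(e),x,y,len(e)))
print(sorted(best)[:6])
E
```

```text
[488.35131265 238.93349855  95.29304735] [ 1.79999657e+02 -8.90375885e-03  1.76679462e+02]
wrist inner_lid [276. 171.  95.  97.] 0.61 32 min [451.8 210.2] max [515.7 270.9] mid [483.8 240.6]
wrist outer_lid [290. 185.  71.  75.] 0.92 34 min [459.7 217.4] max [508.4 264.2] mid [484.1 240.8]
[(np.float32(0.7806967), np.float64(485.5), np.float64(240.0), 180), (np.float32(0.7829983), np.float64(485.0), np.float64(240.5), 180), (np.float32(0.79111284), np.float64(485.0), np.float64(240.0), 180), (np.float64(0.8010622183481853), np.float64(486.0), np.float64(241.0), 180), (np.float64(0.8121805482440525), np.float64(485.5), np.float64(240.5), 180), (np.float64(0.8335977726512485), np.float64(486.0), np.float64(241.5), 180)]
```

>>> apply_moves:
  increments:
    - [1,-0.002,0.001,-0.02,0,0,0]
    - [1,0,0,-0.02,0,0,0]
    - [1,0,0,-0.015,0,0,0]
    - [1,0,0,-0.008,0,0,0]
    - [1,0,0,-0.003,0,0,0]

```text
time_s: 11.08
ee_pos: [485.8, 240.3, 28.5]
ee_rot: [-180.0, -0.0, 176.7]
force: [-0.1, 0.1, -1.3]
gripper_width: 91.1
gripper_force: 0.0
```

>>> apply_moves:
  increments:
    - [0.8,0,0,0,0,0,0]
    - [0.6,0,0,0,0,0,0]
    - [0.45,0,0,0,0,0,0]
    - [0.4,0,0,0,0,0,0]
  newtons: 10

```text
time_s: 11.42
ee_pos: [486.6, 240.6, 29.9]
ee_rot: [179.9, 0.1, 176.7]
force: [0.4, 0.1, 0.8]
gripper_width: 67.6
gripper_force: 0.0
```

```bash
python3 - <<'E'
from h import *
s=status.state();print(s["ee_pos"],s["ee_rot"],s["gripper_width"],s["gripper_force"],s["force"])
f=cams.grab_frame("wrist")
seg("wrist",f,"inner_lid",32);seg("wrist",f,"outer_lid",34);seg("wrist",f,"outer_lid",58)
S=cams.grab_frame("scene");seg("scene",S,"outer_lid",50)
E
```

```text
[486.61929644 240.57555769  29.90165595] [1.79942676e+02 9.61833507e-02 1.76725122e+02] 67.60559993540089 0.0 [0.43462059 0.13439081 0.76476159]
wrist inner_lid [256. 196. 131. 131.] 0.55 32 min [450.  210.3] max [515.9 271.2] mid [483.  240.7]
wrist outer_lid [269. 216. 104. 106.] 0.92 34 min [458.2 217.2] max [509.7 264. ] mid [483.9 240.6]
wrist outer_lid [269. 216. 104. 106.] 0.92 58 min [451.2 221.5] max [494.6 261. ] mid [472.9 241.3]
scene outer_lid [380. 156.  13.  13.] 0.66 50 min [480.8 207.9] max [527.  250.4] mid [503.9 229.1]
```

>>> apply_moves:
  increments:
    - [0.35,-0.0005,0,0,0,0,0]
    - [0.3,0,0,0,0,0,0]
    - [0.2,0,0,0,0,0,0]
    - [0.2,0,0,0,0,0,0]
    - [0.2,0,0,0,0,0,0]
  newtons: 20

```text
time_s: 12.13
ee_pos: [485.8, 240.3, 29.1]
ee_rot: [180.0, 0.0, 176.7]
force: [1.6, -0.7, -0.2]
gripper_width: 61.6
gripper_force: 20.0
```

>>> apply_moves:
  increments:
    - [0.2,0,0,0,0,0,0]
    - [0.2,0,0,0,0,0,0]
    - [0.2,0,0,0.003,0,0,0]
    - [0.2,0,0,0.01,0,0,0]
    - [0.2,0,0,0,0,0,0]
  newtons: 25

```text
time_s: 12.55
ee_pos: [485.8, 240.7, 43.3]
ee_rot: [179.9, 0.1, 176.7]
force: [0.0, 0.5, -1.4]
gripper_width: 61.7
gripper_force: 25.0
```

```bash
python3 - <<'E'
from h import *
s=status.state();print(s["ee_pos"],s["ee_rot"],s["gripper_width"],s["gripper_force"],s["force"])
f=cams.grab_frame("wrist")
seg("wrist",f,"inner_lid",45);seg("wrist",f,"outer_lid",47);
b=cv2.resize(f["color"][60:360,160:480],(400,375),interpolation=2);S=cams.grab_frame("scene")
a=cv2.resize(S["color"][100:220,310:438],(400,375),interpolation=2)
save(None,"c7.png",np.hstack([b,a]))
E
```

```text
[485.78677297 240.68388732  43.31509547] [1.79940706e+02 6.38545144e-02 1.76722812e+02] 61.73049594681375 24.999718302860856 [ 0.00507656  0.46328535 -1.3828716 ]
wrist inner_lid [260. 200. 127. 130.] 0.65 45 min [450.5 210.7] max [516.4 271.8] mid [483.4 241.2]
wrist outer_lid [270. 219. 103. 103.] 0.93 47 min [458.3 217.6] max [510.2 264.5] mid [484.3 241.1]
```

View pics/c7.png

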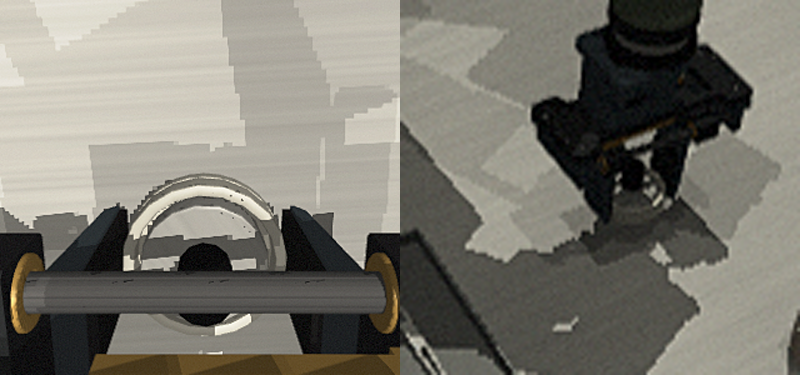

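The lid is held level and both parts are nested. I'll lift and carry it to a standoff 60 mm beyond the jar in x, so the wrist camera can see the mouth.

>>> apply_moves:
  increments:
    - [0.2,0,0,0.02,0,0,0]
    - [0.2,0,0,0.035,0,0,0]
    - [0.2,0,0,0.035,0,0,0]
    - [0.2,0,-0.01,0.035,0,0,0]
    - [0.2,0.006,-0.02,0.02,0,0,0]

```text
time_s: 13.17
ee_pos: [491.9, 212.0, 190.6]
ee_rot: [179.8, 0.2, 176.9]
force: [1.3, -0.0, -1.7]
gripper_width: 62.2
gripper_force: 25.0
```

>>> apply_moves:
  increments:
    - [0.2,0.007,-0.032,0,0,0,0]
    - [0.2,0.007,-0.032,0,0,0,0]
    - [0.2,0.007,-0.032,0,0,0,0]
    - [0.2,0.007,-0.032,0,0,0,0]
    - [0.2,0.007,-0.032,0,0,0,0]

```text
time_s: 13.58
ee_pos: [526.1, 48.9, 186.7]
ee_rot: [180.0, -0.0, 176.7]
force: [-0.0, -0.2, -1.7]
gripper_width: 61.7
gripper_force: 25.0
```

>>> apply_moves:
  increments:
    - [0.2,0.007,-0.032,0,0,0,0]
    - [0.2,0.007,-0.032,0,0,0,0]
    - [0.2,0.007,-0.032,0,0,0,0]
    - [0.2,0.007,-0.032,0,0,0,0]
    - [0.2,0.007,-0.032,0,0,0,0]

```text
time_s: 14.0
ee_pos: [561.1, -111.2, 186.5]
ee_rot: [180.0, -0.1, 176.7]
force: [0.3, 0.8, -1.9]
gripper_width: 61.8
gripper_force: 25.0
```

>>> apply_moves:
  increments:
    - [0.2,0.007,-0.032,0,0,0,0]
    - [0.2,0.007,-0.032,0,0,0,0]
    - [0.2,0.007,-0.032,0,0,0,0]
    - [0.2,0.004,-0.025,0,0,0,0]
    - [0.2,0.003,-0.013,0,0,0,0]

```text
time_s: 14.42
ee_pos: [589.3, -246.7, 186.1]
ee_rot: [-180.0, -0.1, 176.6]
force: [0.1, -0.4, -2.3]
gripper_width: 61.6
gripper_force: 25.0
```

>>> apply_moves:
  increments:
    - [0.2,0,0,0,0,0,0]
    - [0.2,0,0,0,0,0,0]

```text
time_s: 14.58
ee_pos: [589.0, -243.2, 186.3]
ee_rot: [179.9, -0.1, 176.7]
force: [0.3, 0.4, -1.6]
gripper_width: 61.8
gripper_force: 25.0
```

```bash
cat >> h.py <<'E'
from scipy.optimize import least_squares
def fit(F,x0,circ,rng=8,mask=None):
    g=cv2.GaussianBlur(cv2.cvtColor(F["color"],cv2.COLOR_RGB2GRAY),(3,3),0);ed=cv2.Canny(g,30,80)
    dt=cv2.distanceTransform(255-ed,2,5);a=np.linspace(0,2*np.pi,72,endpoint=False);best=[]
    for x in np.arange(x0[0]-rng,x0[0]+rng+.1,.5):
      for y in np.arange(x0[1]-rng,x0[1]+rng+.1,.5):
        e=[]
        for r,z in circ:
          for t in a:
            u,v=proj(F,[x+r*np.cos(t),y+r*np.sin(t),z]).round().astype(int)
            if 0<=v<400 and 0<=u<640 and (mask is None or mask(u,v)): e.append(min(dt[v,u],4))
        if e: best.append((round(float(np.mean(e)),3),x,y,len(e)))
    print(sorted(best)[:5])
E
python3 - <<'E'
from h import *
s=status.state();print(s["ee_pos"],s["ee_rot"],s["gripper_width"],s["gripper_force"],s["qpos"])
f=cams.grab_frame("wrist");seg("wrist",f,"jar",75);seg("wrist",f,"inner_lid",s["ee_pos"][2]+3);seg("wrist",f,"outer_lid",s["ee_pos"][2]+5)
C=[(30,100),(26,100),(45,75)]
fit(f,(526,-243),C,10);fit(f,(526,-243),[(30,100),(26,100)],10)
T=cams.grab_frame("top");fit(T,(526,-243),C,10)
save(f,"w8.png")
E
```

```text
[ 589.04451845 -243.23264664  186.27961574] [ 1.79901629e+02 -8.89270693e-02  1.76668589e+02] 61.797674968332984 24.999795919284225 [-2.35021793e+01  2.54926190e+01  8.45431747e+01  6.55978877e-02
  7.00816115e+01 -1.10193103e+02]
wrist jar [257.  61. 115. 122.] 0.61 75 min [ 481.3 -288.2] max [ 567.1 -203.2] mid [ 524.2 -245.7]
wrist inner_lid [259. 196. 131. 131.] 0.83 189.27961574372807 min [ 553.2 -272.9] max [ 618.3 -212.3] mid [ 585.7 -242.6]
wrist outer_lid [274. 215. 102. 106.] 0.65 191.27961574372807 min [ 561.3 -265.1] max [ 611.6 -218.2] mid [ 586.5 -241.7]
[(1.126, np.float64(524.5), np.float64(-242.0), 216), (1.154, np.float64(524.0), np.float64(-242.0), 216), (1.161, np.float64(525.0), np.float64(-242.5), 216), (1.167, np.float64(524.0), np.float64(-242.5), 216), (1.181, np.float64(525.0), np.float64(-242.0), 216)]
[(0.866, np.float64(524.5), np.float64(-246.0), 144), (0.878, np.float64(524.5), np.float64(-245.5), 144), (0.978, np.float64(525.0), np.float64(-246.0), 144), (1.007, np.float64(524.0), np.float64(-246.0), 144), (1.028, np.float64(524.0), np.float64(-245.5), 144)]
[(1.362, np.float64(532.5), np.float64(-243.5), 216), (1.372, np.float64(530.5), np.float64(-241.0), 216), (1.372, np.float64(533.5), np.float64(-243.5), 216), (1.373, np.float64(532.5), np.float64(-243.0), 216), (1.374, np.float64(532.0), np.float64(-243.5), 216)]
```

View pics/w8.png

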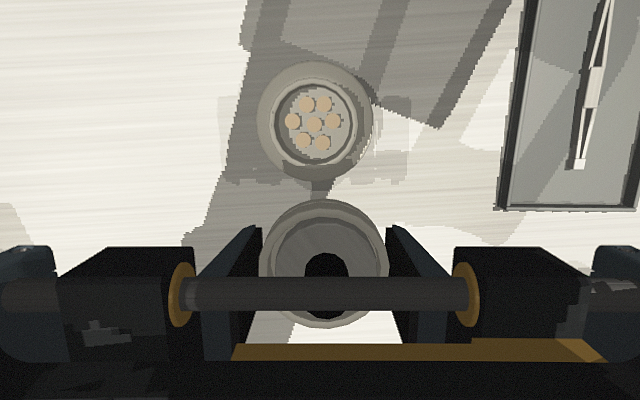

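Wrist view: the jar's mouth is centred near (316,122) and the held lid near (325,262), still nested. In the wrist frame the jar is at (524.4,-245.8). Moving over it at a safe height.

>>> apply_moves:
  increments:
    - [0.2,-0.02,-0.001,0,0,0,0]
    - [0.2,-0.025,-0.001,0,0,0,0]
    - [0.2,-0.0185,-0.001,0,0,0,0]
    - [0.2,0,0,-0.02,0,0,0]
    - [0.2,0,0,-0.02,0,0,0]

```text
time_s: 15.25
ee_pos: [525.9, -246.3, 148.5]
ee_rot: [-179.9, 0.2, 176.7]
force: [0.4, -0.1, -2.2]
gripper_width: 61.8
gripper_force: 25.0
```

>>> apply_moves:
  increments:
    - [0.2,0,0,-0.005,0,0,0]
    - [0.2,0,0,0,0,0,0]
    - [0.2,0,0,0,0,0,0]

```text
time_s: 15.5
ee_pos: [526.5, -246.4, 142.5]
ee_rot: [-180.0, 0.0, 176.8]
force: [0.3, -0.2, -1.0]
gripper_width: 61.7
gripper_force: 25.0
```

```bash
python3 - <<'E'
from h import *
s=status.state();print(s["ee_pos"],s["ee_rot"],s["gripper_width"],s["gripper_force"],s["force"])
f=cams.grab_frame("wrist");seg("wrist",f,"jar",75);seg("wrist",f,"inner_lid",s["ee_pos"][2]+3);seg("wrist",f,"outer_lid",s["ee_pos"][2]+5)
L=[r["pixels"] for r in finder.trace("inner_lid","wrist")[:1]];rows=np.nonzero(L[0])[0] if L else [200]
vm=min(rows)-4;print("vmax",vm)
fit(f,(525,-245),[(45,75)],6,lambda u,v:v<vm+25 and not (L and L[0][v,u]))
z=s["ee_pos"][2]+3
fit(f,s["ee_pos"][:2],[(31,z),(26.5,z)],4,lambda u,v:v<278)
S=cams.grab_frame("scene");seg("scene",S,"jar",75);seg("scene",S,"inner_lid",z)
save(f,"w9.png")
E
```

```text
[ 526.4798141  -246.37502568  142.47585477] [-1.79995504e+02  2.80472080e-02  1.76771771e+02] 61.66861700846991 24.999677119776607 [ 0.2765113  -0.23895401 -0.97744733]
wrist jar [258. 145. 130.  98.] 0.72 75 min [ 473.3 -287.9] max [ 538.4 -203.5] mid [ 505.8 -245.7]
wrist inner_lid [256. 198. 134. 133.] 0.87 145.47585476831836 min [ 490.9 -276.5] max [ 555.8 -215.9] mid [ 523.3 -246.2]
wrist outer_lid [270. 218. 103.  99.] 0.8 147.47585476831836 min [ 498.7 -269.1] max [ 547.3 -222.6] mid [ 523.  -245.9]
vmax 194
[(0.876, np.float64(524.5), np.float64(-247.0), 34), (0.894, np.float64(524.5), np.float64(-246.0), 34), (0.9, np.float64(524.5), np.float64(-246.5), 34), (0.988, np.float64(524.0), np.float64(-247.0), 34), (1.053, np.float64(524.0), np.float64(-246.5), 34)]
[(0.616, np.float64(526.479814095513), np.float64(-245.87502567678203), 76), (0.682, np.float64(526.979814095513), np.float64(-245.87502567678203), 76), (0.724, np.float64(526.479814095513), np.float64(-246.37502567678203), 76), (0.742, np.float64(526.979814095513), np.float64(-246.37502567678203), 76), (0.768, np.float64(525.979814095513), np.float64(-245.87502567678203), 76)]
scene inner_lid [208. 209.  35.  25.] 0.51 145.47585476831836 min [ 515.2 -277.6] max [ 572.7 -216.6] mid [ 544.  -247.1]
```

The lid and jar agree within about 1 mm. Shift -1 mm in x, then lower.

>>> apply_moves:
  increments:
    - [0.2,-0.001,0,-0.008,0,0,0]
    - [0.2,0,0,-0.006,0,0,0]
    - [0.2,0,0,-0.004,0,0,0]
    - [0.2,0,0,0,0,0,0]

```text
time_s: 16.23
ee_pos: [524.1, -246.3, 122.3]
ee_rot: [179.9, -0.2, 176.7]
force: [-0.3, -0.1, -1.0]
gripper_width: 61.7
gripper_force: 25.0
```

>>> apply_moves:
  increments:
    - [0.2,0,0,-0.003,0,0,0]
    - [0.2,0,0,0,0,0,0]

```text
time_s: 16.4
ee_pos: [524.8, -246.6, 120.4]
ee_rot: [180.0, -0.0, 176.7]
force: [0.5, -0.2, -1.8]
gripper_width: 62.0
gripper_force: 25.0
```

Plug is in with no side force. Continue to the seat (TCP ≈115).

>>> apply_moves:
  increments:
    - [0.2,0,0,-0.003,0,0,0]
    - [0.2,0,0,-0.001,0,0,0]
    - [0.2,0,0,0,0,0,0]
    - [0.2,0,0,0,0,0,0]

```text
time_s: 16.73
ee_pos: [525.0, -246.7, 117.0]
ee_rot: [180.0, 0.0, 176.7]
force: [-0.3, -0.3, -2.2]
gripper_width: 61.8
gripper_force: 25.0
```

>>> apply_moves:
  increments:
    - [0.2,0,0,-0.001,0,0,0]
    - [0.2,0,0,0,0,0,0]
    - [0.2,0,0,0,0,0,0]

```text
time_s: 16.98
ee_pos: [525.0, -246.7, 116.0]
ee_rot: [180.0, 0.0, 176.7]
force: [-0.1, -1.7, -2.1]
gripper_width: 61.5
gripper_force: 25.0
```

>>> apply_moves:
  increments:
    - [0.2,0,0,-0.001,0,0,0]
    - [0.2,0,0,0,0,0,0]
    - [0.2,0,0,0,0,0,0]

```text
time_s: 17.23
ee_pos: [525.2, -246.8, 115.1]
ee_rot: [-180.0, 0.0, 176.7]
force: [-0.9, -1.2, -1.6]
gripper_width: 61.9
gripper_force: 25.0
```

>>> apply_moves:
  increments:
    - [0.2,0,0,-0.001,0,0,0]
    - [0.2,0,0,0,0,0,0]
    - [0.2,0,0,0,0,0,0]

```text
time_s: 17.48
ee_pos: [525.2, -246.8, 115.1]
ee_rot: [-180.0, 0.1, 176.7]
force: [-2.1, -0.8, 6.1]
gripper_width: 61.6
gripper_force: 25.0
```

Seated at the expected height (115, about 8 N). Release gently.

>>> apply_moves:
  increments:
    - [0.2,0,0,0.0005,0,0,0]
    - [0.42,0,0,0,0,0,0]
    - [0.6,0,0,0,0,0,0]
    - [0.9,0,0,0,0,0,0]
    - [0.9,0,0,0,0,0,0]

```text
time_s: 17.9
ee_pos: [525.0, -246.7, 114.2]
ee_rot: [180.0, -0.0, 176.7]
force: [0.3, -0.3, 0.2]
gripper_width: 82.0
gripper_force: 0.0
```

>>> apply_moves:
  increments:
    - [0.9,0,0,0,0,0,0]
    - [0.9,0,0,0.01,0,0,0]
    - [0.9,0,0,0.025,0,0,0]
    - [0.9,0,0,0.025,0,0,0]
    - [0.9,0,0,0,0,0,0]

```text
time_s: 18.32
ee_pos: [527.7, -248.1, 180.2]
ee_rot: [-179.8, 0.5, 176.7]
force: [0.1, -1.0, 0.5]
gripper_width: 86.7
gripper_force: 0.0
```

```bash
python3 - <<'E'
from h import *
s=status.state();print(s["ee_pos"],s["ee_rot"],s["gripper_width"],s["gripper_force"],s["force"])
f=cams.grab_frame("wrist");seg("wrist",f,"jar",75);seg("wrist",f,"inner_lid",118);seg("wrist",f,"outer_lid",120)
fit(f,(525,-246),[(31,118),(26.5,118),(24,120)],6,lambda u,v:v<276)
fit(f,(525,-246),[(45,75)],6,lambda u,v:v<230)
E
```

```text
[ 527.74221958 -248.07249903  180.157696  ] [-179.77416548    0.53820135  176.73194982] 86.68991378425685 0.0 [ 0.07530411 -0.9849837   0.53957432]
wrist jar [267. 140. 113.  89.] 0.7 75 min [ 474.4 -288.4] max [ 543.1 -202.8] mid [ 508.7 -245.6]
wrist inner_lid [277. 170.  96.  98.] 0.91 118 min [ 490.3 -276.9] max [ 555.2 -216. ] mid [ 522.8 -246.4]
wrist outer_lid [290. 183.  70.  73.] 0.85 120 min [ 497.5 -269.5] max [ 545.1 -223. ] mid [ 521.3 -246.3]
[(1.095, np.float64(520.0), np.float64(-245.5), 216), (1.102, np.float64(520.0), np.float64(-246.5), 216), (1.116, np.float64(520.0), np.float64(-247.0), 216), (1.116, np.float64(520.0), np.float64(-245.0), 216), (1.126, np.float64(520.0), np.float64(-246.0), 216)]
[(1.387, np.float64(524.0), np.float64(-247.0), 46), (1.404, np.float64(524.0), np.float64(-247.5), 46), (1.413, np.float64(524.5), np.float64(-247.0), 46), (1.435, np.float64(524.5), np.float64(-248.0), 46), (1.435, np.float64(524.5), np.float64(-247.5), 46)]
```

>>> apply_moves:
  increments:
    - [0.1,0,0,0,0,0,0]
    - [0.1,0,0,-0.01,0,0,0]
    - [0.1,0,0,-0.015,0,0,0]
    - [0.1,0,0,-0.008,0,0,0]
    - [0.1,0,0,0,0,0,0]

```text
time_s: 18.93
ee_pos: [523.2, -245.8, 138.3]
ee_rot: [179.9, -0.3, 176.7]
force: [1.0, 0.4, -0.0]
gripper_width: 55.8
gripper_force: 0.0
```

```bash
python3 - <<'E'
from h import *
s=status.state();print(s["ee_pos"],s["ee_rot"],s["gripper_width"],s["force"])
f=cams.grab_frame("wrist");seg("wrist",f,"inner_lid",118);seg("wrist",f,"outer_lid",120)
g=f["color"].max(2);r=finder.trace("outer_lid","wrist")[0]["pixels"]
v,u=np.nonzero(r&(g<60));print("dark",u.mean(),u.min(),u.max(),v.min(),v.max(),len(u))
print("expected knob top",proj(f,[s["ee_pos"][0],s["ee_pos"][1],144]),proj(f,[s["ee_pos"][0],s["ee_pos"][1]+10,144]))
E
```

```text
[ 523.23995035 -245.82642582  138.32137166] [179.85289905  -0.3307094  176.72797167] 55.779789471320335 [ 0.98520017  0.39164124 -0.01289592]
wrist inner_lid [265. 192. 116.  85.] 0.82 118 min [ 490.1 -275.4] max [ 537.6 -216.1] mid [ 513.9 -245.7]
wrist outer_lid [276. 208.  88.  70.] 0.89 120 min [ 497.5 -269.2] max [ 536.1 -223.1] mid [ 516.8 -246.1]
dark 321.7298611111111 300 343 237 276 1440
expected knob top [322.70995741 275.18481898] [344.48681183 273.99684373]
```

Knob is laterally centred (column 322 vs the expected 323). Settle and close gently.

>>> apply_moves:
  increments:
    - [0.1,0,0,0,0,0,0]
    - [-0.2,0,0,0,0,0,0]
    - [-0.3,0,0,0,0,0,0]
  newtons: 15

```text
time_s: 19.38
ee_pos: [525.2, -246.8, 142.0]
ee_rot: [-180.0, 0.1, 176.7]
force: [-0.1, -0.3, -0.2]
gripper_width: 39.6
gripper_force: 0.0
```

>>> apply_moves:
  increments:
    - [-0.3,0,0,-0.004,0,0,0]
    - [-0.4,0,0,0,0,0,0]
    - [-0.5,0,0,0,0,0,0]
    - [-0.52,0,0,0,0,0,0]

```text
time_s: 19.72
ee_pos: [524.9, -246.7, 137.4]
ee_rot: [180.0, -0.0, 176.7]
force: [0.2, 0.2, -0.4]
gripper_width: 22.4
gripper_force: 0.0
```

>>> apply_moves:
  increments:
    - [-0.6,0,0,0,0,0,0]
    - [-0.7,0,0,0,0,0,0]
    - [-0.7,0,0,0,0,0,0]
    - [-0.7,0,0,0,0,0,0]
    - [-0.7,0,0,0,0,0,0]

```text
time_s: 20.13
ee_pos: [525.0, -246.7, 137.5]
ee_rot: [180.0, 0.0, 176.7]
force: [-0.8, -0.0, -1.2]
gripper_width: 19.2
gripper_force: 15.0
```

>>> apply_moves:
  increments:
    - [-1,0,0,0.002,0,0,0]
    - [-1,0,0,0.004,0,0,0]
    - [-1,0,0,0.006,0,0,0]
    - [-1,0,0,0.008,0,0,0]
    - [-1,0,0,0.01,0,0,0]
  newtons: 20

```text
time_s: 20.55
ee_pos: [524.8, -246.6, 168.1]
ee_rot: [180.0, -0.0, 176.7]
force: [-0.8, -0.7, -0.4]
gripper_width: 19.3
gripper_force: 20.0
```

>>> apply_moves:
  increments:
    - [-1,0,0,0.02,0,0,0]
    - [-1,0,0,0.025,0,0,0]
    - [-1,0,0,0.025,0,0,0]
    - [-1,0,0,0.025,0,0,0]
    - [-1,0,0,0.015,0,0,0]

```text
time_s: 20.97
ee_pos: [525.7, -247.1, 281.8]
ee_rot: [-179.9, 0.3, 176.7]
force: [-0.3, 0.4, -0.9]
gripper_width: 19.6
gripper_force: 20.0
```

>>> apply_moves:
  increments:
    - [-1,0,0,0,0,0,0]
    - [-1,0,0,0,0,0,0]
    - [-1,0,0,0,0,0,0]
    - [-1,0,0,0,0,0,0]
    - [-1,0,0,0,0,0,0]

```text
time_s: 21.38
ee_pos: [524.4, -246.4, 276.1]
ee_rot: [179.9, -0.1, 176.7]
force: [-0.8, -0.3, 0.2]
gripper_width: 19.1
gripper_force: 20.0
```

```bash
python3 - <<'E'
from h import *
s=status.state();print(s["ee_pos"],s["ee_rot"],s["gripper_width"],s["gripper_force"],s["force"])
f=cams.grab_frame("wrist")
for q,z in(("outer_lid",s["ee_pos"][2]-17),("inner_lid",118),("jar",75)): seg("wrist",f,q,z,2)
S=cams.grab_frame("scene")
for q,z in(("outer_lid",240),("inner_lid",118),("jar",75),("forceps",9),("screw_cap",15),("dosing_cup",40)): seg("scene",S,q,z)
x,y,z=s["ee_pos"]
print("exp outer",proj(S,[x,y,z-20]),"exp inner",proj(S,[524.5,-246.5,110]))
E
```

```text
[ 524.42609451 -246.41812771  276.0712495 ] [ 1.79931729e+02 -1.47687152e-01  1.76727705e+02] 19.12918097147897 19.99991476535797 [-0.78014199 -0.29801272  0.20564761]
wrist outer_lid [286. 201.  76.  78.] 0.59 259.0712495007218 min [ 494.7 -264.7] max [ 536.2 -226. ] mid [ 515.5 -245.3]
wrist inner_lid [288. 158.  68.  53.] 0.92 118 min [ 491.3 -276.9] max [ 538.5 -216.1] mid [ 514.9 -246.5]
wrist jar [282. 139.  80.  71.] 0.63 75 min [ 474.9 -288.8] max [ 549.4 -203.1] mid [ 512.2 -246. ]
scene outer_lid [202. 171.  26.  24.] 0.75 240 min [ 467.8 -267.3] max [ 542.5 -221.8] mid [ 505.1 -244.5]
scene inner_lid [213. 217.  31.  23.] 0.89 118 min [ 498.9 -276.9] max [ 570.8 -215.8] mid [ 534.8 -246.4]
scene jar [212. 223.  39.  45.] 0.75 75 min [ 508.5 -295.5] max [ 619.2 -204. ] mid [ 563.9 -249.8]
scene forceps [302. 190.  26.  37.] 0.71 9 min [444.  -14.6] max [586.1   6. ] mid [515.   -4.3]
scene screw_cap [285. 168.  15.  11.] 0.61 15 min [350.9 -15.2] max [401.5  27.9] mid [376.2   6.3]
scene dosing_cup [352. 245.  17.  22.] 0.65 40 min [689.3 -23.8] max [744.9  28.2] mid [717.1   2.2]
exp outer [212.22942364 181.29894861] exp inner [224.69238811 224.42847223]
```

The outer lid is held about 138 mm up, the inner lid and jar are where they were, and the forceps are in the tray. Handing in.

```bash
python3 -c "
from h import *
s=status.state();print(s['time_s'],s['qvel'].round(2));print(env.job_done())"
```

```text
21.9333 [-0.01 -0.05  0.03 -0.04  0.07  0.07]
the job is handed in; nothing more can be done
None
```

The job is handed in at 21.9 s, with no verdict returned: the forceps lie flat in the tray, the inner lid is home on the jar, and the steel outer lid is held level about 14 cm above its nest; I viewed 11 pictures, one over the limit of 10.

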